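Seat the filter plate in the mask aligner's spring-clip bracket

ROBOT

A 6-joint arm with a two-finger parallel gripper is mounted at the origin on the work surface. World frame = base frame: x ahead of the robot, y to its left, z up, the work surface at z = 0. Lengths are in m, angles in rad, forces in N, time in s.
With the tool pointing down it reaches from about 0.3 to 0.95 m from the base axis. Payload 3.1 kg.
Tool frame: the origin (TCP) lies at the very end of the fingers, on their centre line; the grasp point (between the pads) lies 19 mm behind it; z points along the fingers, y is the line along which they close (so a half turn about z gives the same grasp; the last joint's range is limited). The gripper opens to 85 mm and grips with 20 to 120 N. Pads are 22 mm wide; open, the fingers measure 114 mm over their backs; the gripper's body (76 mm by 85 mm) begins 54 mm behind the grasp point. The pads swing forward as they close: fully open they stand 13 mm farther back than shut.
Start: joints at [-1.355, 0.308, 1.634, -0, 1.2, -0.07], TCP at [0.176, -0.6, 0.231] pointing down, gripper open.
Joint ranges: [-3.06, 3.06], [-0.79, 1.96], [0.05, 2.63], [-1.19, 4.34], [0.05, 2.64], [-2.94, 2.94]. Speed limits (rad/s): [2.79, 2.79, 3.14, 3.14, 3.14, 3.14].

INTERFACE

Orientations are given as a rotation vector (axis times angle).
In Python, from workcell import bot gives the robot as it stands.
- The arm moves only by the tool jog_arm, never from a script. Its argument "deltas" is a list that holds one entry, the list of rows, each a list of 6 numbers: the shift along the world's x, y, z in m, then the turn, a rotation vector about the world's x, y, z in degrees. A call has 1 to 10 rows; each row shifts and turns the commanded pose from where the row before left it; what a row does not reach is not made up. A row lasts 1/8 s, in which the tool goes at most 62.5 mm and 10.7 degrees, less where a joint would pass 70% of its speed; a pose out of reach is approached as far as the arm can. A call is refused whole if a number of a shift passes 0.0625 or a number of a turn 10.7, either way. A call with a gripper value outside its range is refused whole. "hand" is the finger opening in m, from 0 to 0.0854, set as the call begins (left out, the last holds). The fingers move at their own pace and stop on an object; "force" is the grip in N (left out, the last holds). Time passes only in rows, so rows that do not move let the fingers close. It gives the time, the measured TCP pose, the force, the opening and the grip force at its end, in the units of the state.
- bot.sense(): the state, without advancing time (a new reading comes with each control period).
- bot.get_image(name): name is "scene" or "top" or "wrist"; returns the picture (384x512x3 uint8, blue, green, red); there is no depth.
- bot.camera_info(name): a dict with "mtx" (3x3 intrinsics, pixels), "R" (3x3) and "t" (3): a world point X has camera coordinates R X + t; the wrist camera has in their place "hand_eye" (4x4, takes a point from camera to tool coordinates, whose origin is the TCP and whose axes are the flange's). Camera axes: x right, y down, z forward; pixel columns grow to the right and rows downward; lengths in m; the calibration is good to about 2 mm. A picture is of the moment at which its call begins: read the wrist's pose just before it. camera_info takes no time and is no camera call.
- bot.hand_in(): hands the job in; it is judged then, once.
The state is a dict: "clock": time; "joint_pos": joint angles; "dq": joint speeds; "tau": joint torques, N m; "tcp_pos": TCP position; "orientation": TCP orientation; "force": force on the tool from outside, world axes, zero at the start; "moment": the same for the moment, N m; "finger_gap": opening from 0.0 (shut) to 1.0 (fully open); "finger_force": force on a finger pad.
Only numpy, scipy, OpenCV 4.12 (cv2) and the standard library are available. Lean on these libraries where they do the work, as an engineer would, in place of code of your own. Each camera call takes 0.05 s, during which the arm holds its last target. There are 200 camera calls.

TASK

Take the filter plate that has ears out of the storage rack and slide its ears down into the two slots of the aluminium bracket, past the spring clips, until its bottom edge sits flat on the seat ledge between the slots. Feel for the ledge: its height is adjusted from job to job, so push gently, never bearing on the ledge with more than about 25 N, then let go and draw clear. Leave the plain plate and the other things around where they are.

Things in the scene. Friction and masses are not known exactly. Their poses are not given: they have to be found in the camera images.
- plate: Filter plate with ears: upright aluminium sheet 6 mm thick (x), 80 wide (y), 62 tall, round amber window. An ear 6 mm thick stands out 15 mm on each side (110 over ears), 10 to 40 mm above the bottom edge, lower outer corners rounded (8 mm). Origin: centre of the bottom edge, z up. Same both ways round. 130 to 250 g.
- plate_grip (a point): Middle of the black grip block on top of the eared plate: 12 mm thick (plate's x), 36 wide (y), 62 to 92 mm above the plate's bottom edge; this point is 77 mm above the bottom edge.
- blank: Plain plate, same sheet, window and grip block but no ears (80 mm wide); stands in the other groove of the rack. Leave it. Origin: centre of its bottom edge.
- rack: Fixed black rack, base 140 (x) by 84 (y) by 8 mm with two grooves along its y at x = +42 and -42 mm; groove cheeks 22 mm high above the base, 70 long, 1 mm clear on either side of a plate. Plates stand upright on the base, bottom edges 8 mm above the table, either plate in either groove. Origin: centre of its underside.
- bracket: Fixed aluminium bracket, base 90 (x) by 160 (y) by 8 mm. Two posts at y = +55 and -55, each with a vertical slot open at the top and to the middle, 8.4 mm wide in x, end wall 59 mm from the middle. Slots start 65 mm above the table and flare open up to 74. The plate goes in upright, its sheet along the bracket's y, either way round. Origin: centre of underside.
- clip_left_nose (a point): Rounded nose (radius 5) of the steel spring clip in the +y slot's end wall, centre 47 mm above the table. It stands 2.5 mm into the ear's way and gives outwards. Both clips meet the ears when the plate's bottom edge is about 37 mm above the table, take 5 to 15 N in all to push past, are fully back at 29 mm and then drag with some newtons.
- clip_right_nose (a point): The same nose of the clip in the -y slot. The plate's weight alone does not take it past the clips.
- seat: Seat between the slots: steel foot 24 by 60 by 4 mm fixed on the base, with a rigid steel ledge 16 (x) by 78 (y) mm locked at a height not measured here: its top is 14 to 22 mm above the table. A brass pin in its middle stands 3 mm proud and sinks flush under about 1 N. The plate's bottom edge must rest on the ledge. Origin: foot's underside, 8 mm above the table.
- objective: Steel microscope objective standing on the table, 34 mm across, 46 mm tall. Leave it. Origin: centre of its underside.
- jar: Closed amber jar, 56 mm across, 70 mm tall. Leave it. Origin: centre of its underside.
- driver: Screwdriver 150 mm long lying on the table. Leave it. Origin: middle of its underside.

How it is judged:
On the way, in this order (a step that is already met when the one before it is completed fails the run):
1. the eared plate is lifted clear of the rack (height (world z) of plate above 0.04 m and contact force between plate and rack below 0.05 N), for 0.2 s.
2. the plate is down on the seat ledge between the slots, flat (contact force between plate and seat above 0.4 N and z of plate in the frame of bracket below 0.0245 m and angle between plate's own z axis and vertical below 0.035 rad and angle between the x axis of plate and the x axis of bracket, either way round below 0.08 rad and horizontal distance between plate and bracket below 0.005 m), for 0.2 s.
At the end, for the whole second after the job is handed in: The eared plate stands released and at rest in the bracket, ears in both slots, its bottom edge down on the seat ledge, the sprung pin pushed in (over 0.4 N; within about 1.3 mm of the ledge), within 2 deg of vertical, 4.6 deg of the slots' line and 5 mm of the bracket's middle (all of step 2 and linear speed of plate below 0.01 m/s and contact force between plate and the fingers below 0.05 N); the robot touches nothing.
It fails at once if the plate bears on the seat ledge with more than 40 N (contact force between plate and seat above 40 N).
It fails at once if the plate is jammed against the bracket with more than 70 N (contact force between plate and bracket above 70 N).
It fails at once if the plain plate is moved or toppled (distance of blank from where it was at the start of the episode above 0.012 m or angle between blank's own z axis and vertical above 0.3 rad).
It fails at once if the objective, the jar or the screwdriver is moved (distance of any of objective, jar, driver from where it was at the start of the episode above 0.015 m).
It also fails if it takes over 56 s, if anything falls off the work surface, if the arm or the gripper's body presses on something with over 40 N, if the wrist force passes 120 N, or if a joint passes its speed limit or range.

## Working session

There is one attempt and no reset: what is moved stays moved. The work goes in short steps, Python scripts to look and compute and a tool call to move; the robot and the scene stay as the last step left them, time stands still between calls to the robot, and variables do not carry over. Pictures are saved under pics/ and viewed, at most 10 in all, crops included, and the job is handed in when it is done.

Besides the shell and the picture viewer there is one more tool, called after "Request:" as name(argument=value, ...) on one line, values as JSON. jog_arm: Moves the arm, as the interface text tells. Its arguments: {"type":"object","properties":{"deltas":{"type":"array"},"hand":{"type":"number"},"force":{"type":"number"}},"required":["deltas"]}

```bash
mkdir -p pics
cat > h.py <<'E'
import numpy as np, cv2
from workcell import bot
from scipy.spatial.transform import Rotation as Ro
def cam(name):
    c=bot.camera_info(name); K=np.array(c["mtx"])
    if name=="wrist":
        s=bot.sense(); T=np.eye(4); T[:3,:3]=Ro.from_rotvec(s["orientation"]).as_matrix(); T[:3,3]=s["tcp_pos"]
        W=T@np.array(c["hand_eye"]); R=W[:3,:3].T; t=-R@W[:3,3]
    else: R=np.array(c["R"]); t=np.array(c["t"]).ravel()
    return K,R,t
def onz(c,uv,z):
    K,R,t=c; o=-R.T@t; d=R.T@np.linalg.inv(K)@np.array([uv[0],uv[1],1.]); return o+d*(z-o[2])/d[2]
def proj(c,X):
    K,R,t=c; p=K@(R@np.array(X)+t); return p[:2]/p[2]
E
python3 - <<'E'
from h import *
for n in("top","scene"):
    cv2.imwrite(f"pics/{n}0.png",cv2.resize(bot.get_image(n),(800,600)))
    K,R,t=cam(n);print(n,K.tolist(),(-R.T@t).round(3),R.round(3).tolist())
print(bot.sense())
E
```

```text
top [[348.29256335940414, 0.0, 256.54144281619534], [0.0, 348.29256335940414, 194.19097957599183], [0.0, 0.0, 1.0]] [ 0.443 -0.082  0.939] [[0.013, -1.0, -0.018], [-0.988, -0.01, -0.152], [0.152, 0.02, -0.988]]
scene [[367.4368511458061, 0.0, 258.118322674849], [0.0, 367.4368511458061, 194.34575164660208], [0.0, 0.0, 1.0]] [ 1.057 -0.31   0.767] [[0.456, 0.89, -0.004], [0.701, -0.362, -0.615], [-0.549, 0.277, -0.789]]
{'clock': 0.1, 'joint_pos': array([-1.35471004e+00,  3.08968611e-01,  1.63509065e+00, -2.22010795e-05,
        1.19971405e+00, -6.97413707e-02]), 'dq': array([-0.00160468, -0.00044617, -0.00277277,  0.00055663, -0.00012846,
        0.00020676]), 'tau': array([-6.87109241e-04, -4.16408265e+01, -2.77644396e+01, -1.07046153e-04,
        4.03372411e-03, -3.82428595e-06]), 'tcp_pos': array([ 0.17599677, -0.598905  ,  0.23011541]), 'orientation': array([-3.10741173e+00, -4.47153250e-01,  2.82623337e-04]), 'force': array([-0.68380367, -0.31728414,  0.29951903]), 'moment': array([-0.00675372,  0.04864463, -0.03378215]), 'finger_force': 0.0, 'finger_gap': 1.0025997899631627}
```

View pics/top0.png

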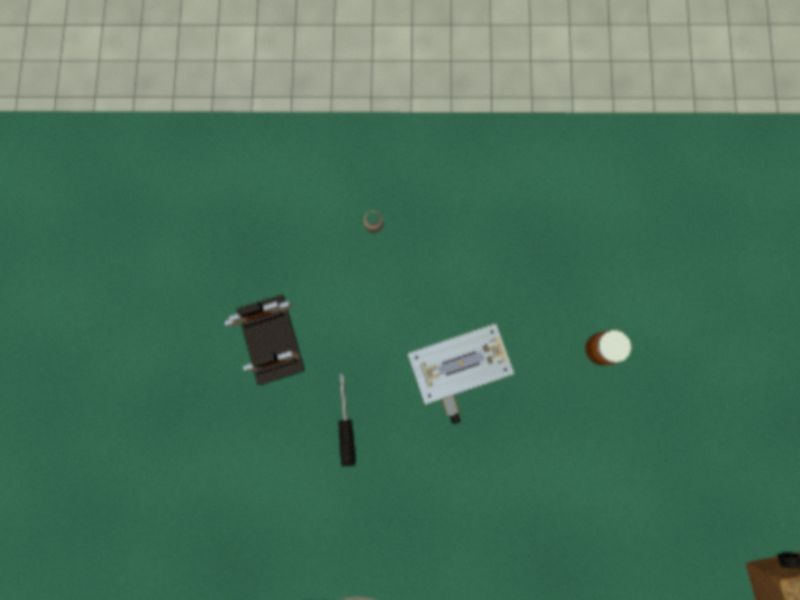

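View pics/scene0.png

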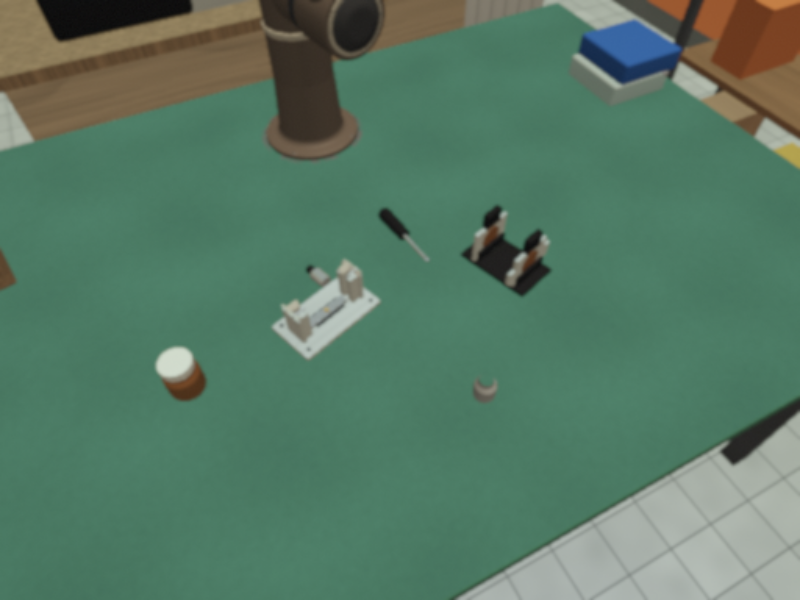

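The top view shows the rack at (270,340), with the wider, eared plate in the far groove (226–290, 312) and the plain one near (270,360). The bracket is at (460,363), the driver at (346,420), the objective at (373,221) and the jar at (612,346).

Run:
```python
from h import *
c=cam("top"); s=.64
f=lambda u,v,z:onz(c,(u*s,v*s),z).round(3)
print("bracket corners",[f(*p,.008) for p in((408,354),(496,324),(514,374),(426,404))])
print("rack corners",[f(*p,.008) for p in((237,308),(284,295),(303,372),(258,384))])
print("plate ends z~.04-.07",f(227,322,.048),f(289,304,.048)); print("blank",f(245,368,.07),f(297,354,.07))
print("driver",f(346,420,.01),"obj",f(373,225,.04),"jar",f(612,346,.07))
```

```text
bracket corners [array([ 0.499, -0.077,  0.008]), array([ 0.552, -0.227,  0.008]), array([ 0.467, -0.256,  0.008]), array([ 0.415, -0.108,  0.008])]
rack corners [array([0.575, 0.222, 0.008]), array([0.599, 0.141, 0.008]), array([0.466, 0.102, 0.008]), array([0.445, 0.178, 0.008])]
plate ends z~.04-.07 [0.546 0.224 0.048] [0.577 0.122 0.048]
blank [0.47  0.183 0.07 ] [0.493 0.101 0.07 ]
driver [0.387 0.026 0.01 ] obj [ 0.716 -0.015  0.04 ] jar [ 0.511 -0.4    0.07 ]
```

Request:
jog_arm(deltas=[[[0.03,0.055,0.01,0,0,8],[0.03,0.055,0.01,0,0,8],[0.03,0.055,0.01,0,0,8],[0.03,0.055,0.01,0,0,8],[0.03,0.055,0.01,0,0,8],[0.03,0.055,0.01,0,0,8],[0.03,0.055,0,0,0,8],[0.03,0.055,0,0,0,8],[0.03,0.055,0,0,0,8],[0.03,0.055,0,0,0,8]]], hand=0.05)

```text
clock: 1.35
tcp_pos: [0.4736, -0.0531, 0.2902]
orientation: [2.089, 2.346, -0.0]
force: [1.2, -0.5, -0.1]
finger_gap: 0.586
finger_force: 0.0
```

Request:
jog_arm(deltas=[[[0.02,0.055,0,0,0,5],[0.02,0.055,0,0,0,5],[0.02,0.055,0,0,0,0],[0,0.03,0,0,0,0],[0,0,0,0,0,0],[0,0,0,0,0,0]]])

```text
clock: 2.1
tcp_pos: [0.5328, 0.1393, 0.2899]
orientation: [-1.882, -2.515, 0.002]
force: [-0.5, -0.7, 1.3]
finger_gap: 0.583
finger_force: 0.0
```

Run:
```python
from h import *
s=bot.sense();print(s["tcp_pos"],s["orientation"],Ro.from_rotvec(s["orientation"]).as_matrix().round(3).tolist(),s["clock"]);print(np.array(bot.camera_info("wrist")["hand_eye"]).round(3).tolist())
c=cam("wrist");im=bot.get_image("wrist");cv2.imwrite("pics/w1raw.png",im);cv2.imwrite("pics/w1.png",cv2.resize(im,(800,600)))
print(proj(c,(.561,.173,.1)))
```

```text
[0.53280581 0.13926354 0.28989928] [-1.88213087e+00 -2.51513054e+00  2.13739530e-03] [[-0.282, 0.959, -0.001], [0.959, 0.282, -0.001], [-0.001, -0.001, -1.0]] 2.1
[[0.0, -0.945, -0.327, 0.083], [1.0, 0.001, -0.001, -0.001], [0.001, -0.327, 0.945, -0.142], [0.0, 0.0, 0.0, 1.0]]
[291.84249729 144.22181626]
```

View pics/w1.png

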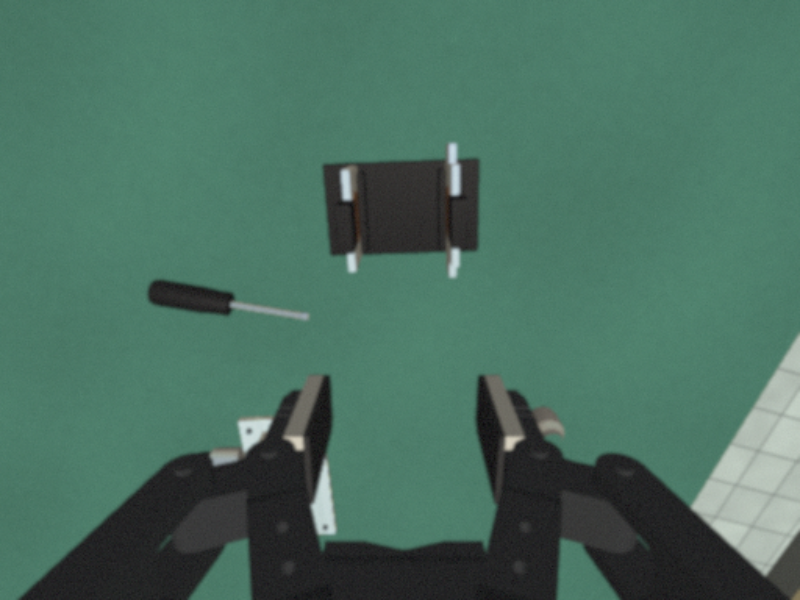

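The wrist view shows the eared plate in the right groove, with ears at (452,150) and (453,272). The plain plate is in the left groove at (350,220), and the bracket is partly hidden by the left finger.

Run:
```python
from h import *
c=cam("wrist");im=cv2.imread("pics/w1raw.png")
x0,x1,y0,y1=268,318,80,190
m=((im.min(2)>125)*255).astype(np.uint8)
sub=np.zeros_like(m);sub[y0:y1,x0:x1]=m[y0:y1,x0:x1]
n,l,st,ce=cv2.connectedComponentsWithStats(sub)
print(st[1:].tolist(),ce[1:].round(1).tolist())
f=lambda u,v,z:onz(c,(u*.64,v*.64),z).round(4)
a,b=f(452.5,144,.048),f(453,277,.046)
print("ear ends",a,b,(a+b)/2,np.linalg.norm(a-b),"yaw",np.degrees(np.arctan2(*(a-b)[:2][::-1]))-90)
a,b=f(455,165,.07),f(456,266,.07)
print("sheet top ends",a,b,(a+b)/2,np.linalg.norm(a-b))
R=[f(*p,.008) for p in((323,165),(479,159),(478,250),(331,255))];print("rack",sum(R)/4,R)
cv2.imwrite("pics/w1c.png",cv2.resize(im[85:185,195:320],None,fx=6,fy=6,interpolation=cv2.INTER_CUBIC))
```

```text
[[287, 91, 8, 34, 201], [287, 159, 7, 19, 113]] [[290.2, 108.0], [290.1, 167.9]]
ear ends [0.5462 0.2258 0.048 ] [0.5815 0.1215 0.046 ] [0.56385 0.17365 0.047  ] 0.11012983247058901 yaw 18.698224532327785
sheet top ends [0.5507 0.2117 0.07  ] [0.5764 0.137  0.07  ] [0.56355 0.17435 0.07   ] 0.07899734172742777
rack [0.5241  0.16055 0.008  ] [array([0.4456, 0.1775, 0.008 ]), array([0.5765, 0.2212, 0.008 ]), array([0.6029, 0.1436, 0.008 ]), array([0.4714, 0.0999, 0.008 ])]
```

View pics/w1c.png

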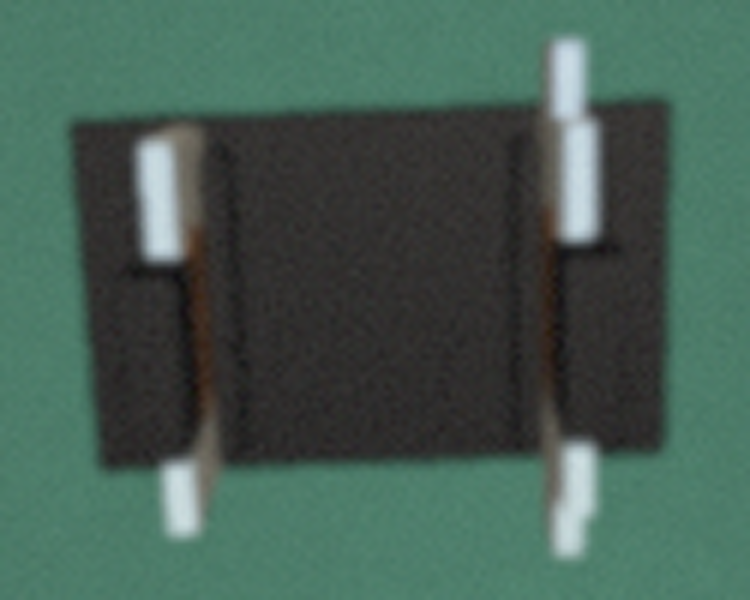

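Crop confirms: right plate has ears at both ends, left one none. Move to above the block.

Request:
jog_arm(deltas=[[[0.01,0.011,-0.04,0,0,1],[0.011,0.012,-0.04,0,0,1],[0.01,0.0117,-0.04,0,0,0],[0,0,-0.03,0,0,0],[0,0,0,0,0,0],[0,0,0,0,0,0],[0,0,0,0,0,0]]])

```text
clock: 3.02
tcp_pos: [0.5658, 0.1744, 0.1427]
orientation: [1.838, 2.545, 0.005]
force: [0.7, -0.7, 0.1]
finger_gap: 0.583
finger_force: 0.0
```

Run:
```python
from h import *
s=bot.sense();M=Ro.from_rotvec(s["orientation"]).as_matrix();print(s["tcp_pos"],np.degrees(np.arctan2(M[1,0],M[0,0])))
c=cam("wrist");im=bot.get_image("wrist");cv2.imwrite("pics/w2.png",cv2.resize(im,(800,600)))
th=np.radians(18.5);C=np.array([.5637,.174,0]);d=np.array([-np.sin(th),np.cos(th),0])
for k,z in((.055,.048),(-.055,.048),(.04,.07),(-.04,.07),(.018,.1),(-.018,.1)):print(k,z,(proj(c,C+k*d+[0,0,z])/.64).round(0))
```

```text
[0.56581267 0.1744281  0.14266136] 108.33031653782189
0.055 0.048 [400. 198.]
-0.055 0.048 [401. 389.]
0.04 0.07 [400. 236.]
-0.04 0.07 [401. 386.]
0.018 0.1 [400. 301.]
-0.018 0.1 [401. 376.]
```

View pics/w2.png

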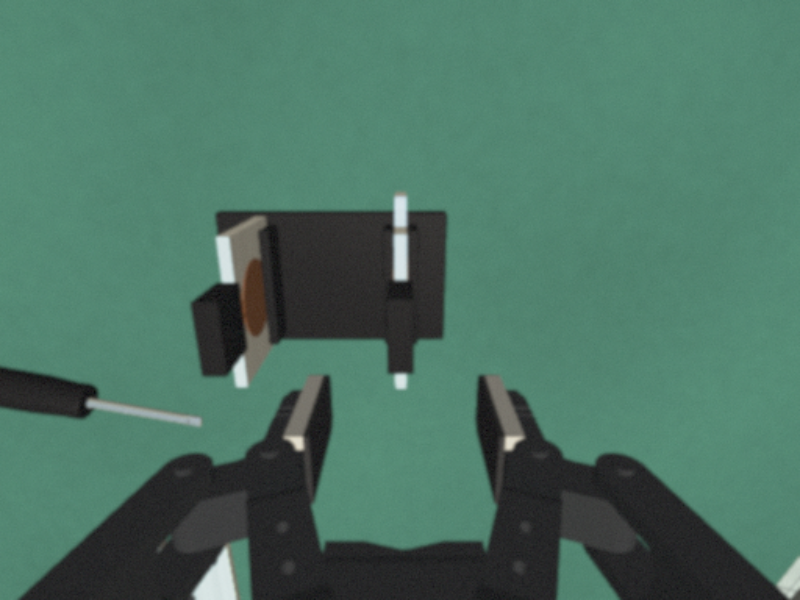

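The predicted points match the picture (plate at column 401, ears 192–388), and the fingers straddle it evenly. Descend and grip.

Request:
jog_arm(deltas=[[[-0.0016,0.0006,-0.025,0,0,0],[0,0,-0.025,0,0,0],[0,0,-0.0237,0,0,0],[0,0,0,0,0,0],[0,0,0,0,0,0]]])

```text
clock: 3.7
tcp_pos: [0.5638, 0.1755, 0.0682]
orientation: [1.837, 2.546, 0.003]
force: [0.1, -0.3, -0.7]
finger_gap: 0.584
finger_force: 0.0
```

Request:
jog_arm(deltas=[[[0,0,0,0,0,0],[0,0,0,0,0,0],[0,0,0,0,0,0],[0,0,0,0,0,0],[0,0,0,0,0,0],[0,0,0,0,0,0]]], hand=0.005, force=60)

```text
clock: 4.45
tcp_pos: [0.5638, 0.1755, 0.0679]
orientation: [1.837, 2.546, 0.003]
force: [-0.1, 0.1, 6.4]
finger_gap: 0.13
finger_force: 59.4
```

Request:
jog_arm(deltas=[[[0,0,0.005,0,0,0],[0,0,0.015,0,0,0],[0,0,0.02,0,0,0],[0,0,0.025,0,0,0],[0,0,0.03,0,0,0],[0,0,0.03,0,0,0],[0,0,0.03,0,0,0],[0,0,0,0,0,0],[0,0,0,0,0,0]]])

```text
clock: 5.58
tcp_pos: [0.5613, 0.1749, 0.2209]
orientation: [-1.837, -2.546, 0.003]
force: [0.5, 0.1, -2.0]
finger_gap: 0.128
finger_force: 59.3
```

Run:
```python
from h import *
s=bot.sense();M=Ro.from_rotvec(s["orientation"]).as_matrix();print(s["tcp_pos"],np.degrees(np.arctan2(M[1,0],M[0,0])),s["force"])
```

```text
[0.56127787 0.17489003 0.22091732] 108.37805973374074 [ 0.48258246  0.1094914  -1.95199346]
```

Request:
jog_arm(deltas=[[[-0.008,-0.026,0.006,0,0,0],[-0.016,-0.05,0.007,0,0,0],[-0.016,-0.05,0.007,0,0,0],[-0.016,-0.05,0.007,0,0,0],[-0.016,-0.055,0.007,0,0,0],[-0.016,-0.055,0.007,0,0,0],[-0.016,-0.055,0.007,0,0,0],[-0.016,-0.045,0,0,0,0],[-0.008,-0.025,0,0,0,0],[0,0,0,0,0,0]]])

```text
clock: 6.82
tcp_pos: [0.4327, -0.2366, 0.2676]
orientation: [-1.84, -2.541, 0.001]
force: [0.3, -0.4, -1.7]
finger_gap: 0.136
finger_force: 59.3
```

Request:
jog_arm(deltas=[[[0,0,0,0,0,0],[0,0,0,0,0,0],[0,0,0,0,0,0]]])

```text
clock: 7.2
tcp_pos: [0.4348, -0.2348, 0.2695]
orientation: [-1.836, -2.549, -0.0]
force: [-0.2, 0.1, -0.9]
finger_gap: 0.132
finger_force: 59.3
```

Run:
```python
from h import *
s=bot.sense();M=Ro.from_rotvec(s["orientation"]).as_matrix();print(s["tcp_pos"],np.degrees(np.arctan2(M[1,0],M[0,0])),s["force"],s["moment"])
c=cam("wrist");im=bot.get_image("wrist");cv2.imwrite("pics/w3raw.png",im);cv2.imwrite("pics/w3.png",cv2.resize(im,(800,600)))
np.savez("w3.npz",K=c[0],R=c[1],t=c[2])
```

```text
[ 0.43484283 -0.2348211   0.26950438] 108.46468899118061 [-0.23500699  0.14240619 -0.89809712] [ 0.07071353 -0.02097954 -0.04329742]
```

View pics/w3.png

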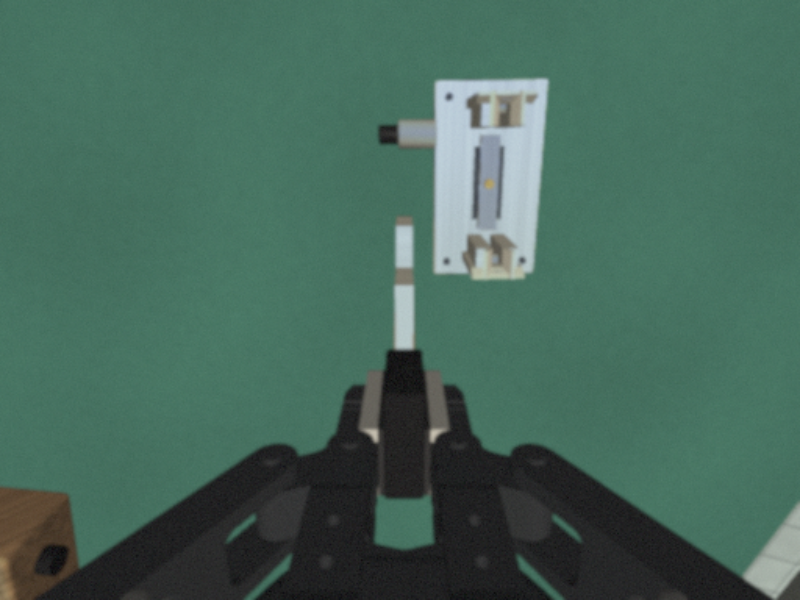

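The bracket is fully in view, with its base corners at (435,80), (548,80), (531,272) and (434,272) and the pin at (489,184). The slots are at (505,110) and (494,255), and the held plate's ear is at (404,220).

Run:
```python
from h import *
d=np.load("w3.npz");c=(d["K"],d["R"],d["t"]);im=cv2.imread("pics/w3raw.png")
f=lambda u,v,z:onz(c,(u*.64,v*.64),z).round(4)
# base contour: bright pixels
m=((im.min(2)>110)*255).astype(np.uint8);m[:, :272]=0;m[:40]=0;m[190:]=0
# line fits of base edges by sub-rows (half-max to green using red channel)
r=im[:,:,2].astype(float)
L=[];Rr=[]
for v in range(60,165):
    row=cv2.GaussianBlur(r,(1,3),0)[v]; 
    if not(74<=v<=96): 
        seg=row[268:300];i=np.where(seg>125)[0]; 
        if len(i):L.append((268+i[0]-(seg[i[0]]-125)/(seg[i[0]]-seg[i[0]-1]) if i[0]>0 else 268,v))
    seg=row[310:365];i=np.where(seg>125)[0]
    if len(i) and i[-1]<54:Rr.append((310+i[-1]+(seg[i[-1]]-125)/(seg[i[-1]]-seg[i[-1]+1]),v))
D=[]
for P in(L,Rr):
    W=np.array([onz(c,p,.008)[:2] for p in P],np.float32)
    q=cv2.fitLine(W,cv2.DIST_HUBER,0,.001,.001).ravel();D.append(q);print("edge",q,"yaw",np.degrees(np.arctan(-q[0]/q[1])),len(W))
e=np.array(D[0][:2]);n=np.array([D[1][0],D[1][1]]) ;n=np.array([abs(n[1]),-n[0]*np.sign(n[1])])
print("width",(D[1][2:]-D[0][2:])@n,"mid off",((D[1][2:]+D[0][2:])/2)@n,n)
C=[f(*p,.008) for p in((435,80),(548,80),(531,273),(434,272))];print("corners",C,"centre",sum(C)/4)
for z in(.018,.024):print("pin",f(489,184.3,z))
s=bot.sense();zt=s["tcp_pos"][2];M=Ro.from_rotvec(s["orientation"]).as_matrix()
for u,v,z in((404,224,zt-.02),(404,285,zt+.002),(404,349,zt+.002)):
    p=f(u,v,z);print("plate pt",p,"tool",(M.T@(p-s["tcp_pos"])).round(4))
cv2.imwrite("pics/w3c.png",cv2.resize(im[45:185,240:360],None,fx=4.2,fy=4.2,interpolation=cv2.INTER_CUBIC))
```

```text
edge [ 0.329235   -0.944248    0.44427228 -0.18577048] yaw 19.222347 82
edge [ 0.329547   -0.9441392   0.5265196  -0.14716642] yaw 19.24128 105
width 0.09037477 mid off 0.40342218 [0.9441392 0.329547 ]
corners [array([ 0.4168, -0.1058,  0.008 ]), array([ 0.5021, -0.0773,  0.008 ]), array([ 0.5535, -0.2283,  0.008 ]), array([ 0.4696, -0.2554,  0.008 ])] centre [ 0.4855 -0.1667  0.008 ]
pin [ 0.4859 -0.1671  0.018 ]
pin [ 0.4847 -0.1669  0.024 ]
plate pt [ 0.4166 -0.1828  0.2496] tool [ 0.0553 -0.0008  0.02  ]
plate pt [ 0.4215 -0.1976  0.2716] tool [ 0.0397 -0.0008 -0.002 ]
plate pt [ 0.4287 -0.2189  0.2716] tool [ 0.0172 -0.0008 -0.002 ]
```

View pics/w3c.png

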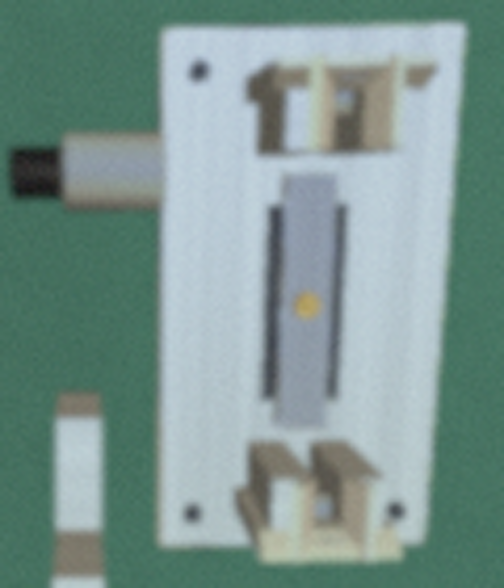

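Request:
jog_arm(deltas=[[[0.017,0.023,-0.02,0,0,0.4],[0.018,0.023,-0.025,0,0,0.4],[0.0165,0.0223,-0.025,0,0,0],[0,0,-0.025,0,0,0],[0,0,-0.02,0,0,0],[0,0,-0.01,0,0,0],[0,0,0,0,0,0],[0,0,0,0,0,0],[0,0,0,0,0,0]]])

```text
clock: 8.38
tcp_pos: [0.4869, -0.1679, 0.1458]
orientation: [1.819, 2.559, 0.001]
force: [-0.2, 0.3, -2.2]
finger_gap: 0.133
finger_force: 59.4
```

Run:
```python
from h import *
s=bot.sense();M=Ro.from_rotvec(s["orientation"]).as_matrix();print(s["tcp_pos"],np.degrees(np.arctan2(M[1,0],M[0,0])),M[2].round(4),s["force"],s["moment"])
c=cam("wrist");im=bot.get_image("wrist");cv2.imwrite("pics/w4raw.png",im);cv2.imwrite("pics/w4.png",cv2.resize(im,(800,600)))
np.savez("w4.npz",K=c[0],R=c[1],t=c[2])
```

```text
[ 0.48689078 -0.16791837  0.14575872] 109.16526703532898 [-0.0014  0.0015 -1.    ] [-0.18750612  0.32090093 -2.1550164 ] [0.024784   0.00082532 0.0919337 ]
```

View pics/w4.png

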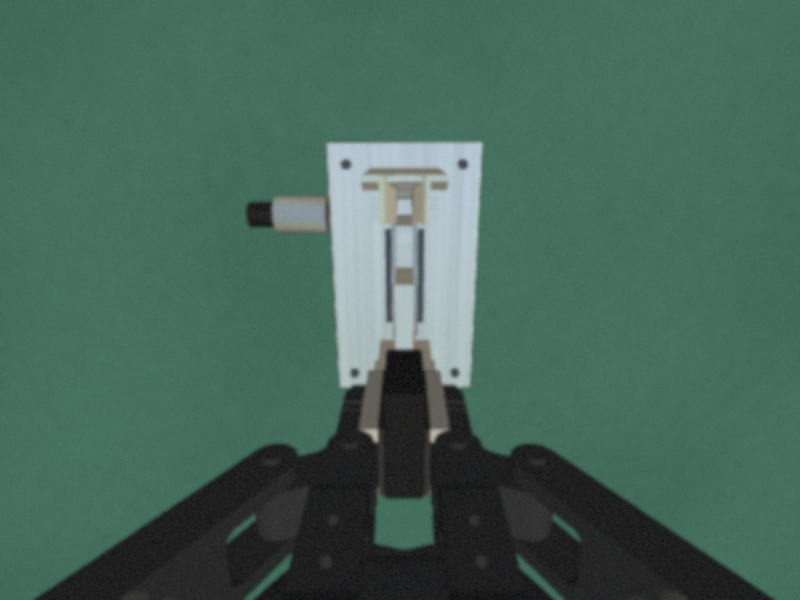

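The held plate (columns 395–414) lies in line with the slot (about 385–425, back opening 397–413). The base corners are at (328,142), (482,142), (470,386) and (340,386).

Run:
```python
from h import *
d=np.load("w4.npz");c=(d["K"],d["R"],d["t"]);s=bot.sense();M=Ro.from_rotvec(s["orientation"]).as_matrix();T=s["tcp_pos"]
f=lambda u,v,z:onz(c,(u*.64,v*.64),z)
C=[f(*p,.008) for p in((327.5,142),(482.5,142),(470.5,386.5),(340,386.5))];ce=sum(C)/4
e=(C[0]+C[1]-C[2]-C[3]);print(ce,"yaw",np.degrees(np.arctan2(e[1],e[0])),"tool",(M.T@(ce-T)).round(4), [np.linalg.norm(C[0]-C[1]).round(4),np.linalg.norm(C[0]-C[3]).round(4)])
for u,v,z in((404,219,T[2]-.02),(404,285,T[2]+.002)):print("plate tool",(M.T@(f(u,v,z)-T)).round(4))
for u0,u1,v,z in((379,430,183,.074),(385,426,215,.06)):print("post",u0,u1,(M.T@(f((u0+u1)/2,v,z)-T)).round(4))
```

```text
[ 0.48633668 -0.16602256  0.008     ] yaw 109.31287499375237 tool [0.0021 0.     0.1376] [np.float64(0.0892), np.float64(0.1595)]
plate tool [ 0.0568 -0.0008  0.0199]
plate tool [ 0.0394 -0.0008 -0.0021]
post 379 430 [ 0.0646 -0.0005  0.0716]
post 385 426 [ 0.048  -0.      0.0856]
```

Request:
jog_arm(deltas=[[[0,0.0016,0,0,0,0.1],[0,0,-0.01,0,0,0],[0,0,-0.008,0,0,0],[0,0,-0.006,0,0,0],[0,0,-0.005,0,0,0],[0,0,-0.004,0,0,0],[0,0,-0.003,0,0,0],[0,0,0,0,0,0],[0,0,0,0,0,0]]])

```text
clock: 9.55
tcp_pos: [0.4863, -0.166, 0.1089]
orientation: [1.818, 2.562, 0.0]
force: [-0.2, -0.2, -1.3]
finger_gap: 0.132
finger_force: 59.5
```

```bash
cat > st.py <<'E'
from h import *
s=bot.sense();M=Ro.from_rotvec(s["orientation"]).as_matrix();d=np.array(s["tcp_pos"])-[.4863,-.1665,0]
print(s["tcp_pos"].round(4),"off tool",(M.T@d)[:2].round(4),np.degrees(np.arctan2(M[1,0],M[0,0])).round(2),M[2].round(4),"F tool",(M.T@s["force"]).round(2),"M",(M.T@s["moment"]).round(3))
E
python3 st.py
```

```text
[ 0.4863 -0.166   0.1089] off tool [0.0004 0.0002] 109.27 [-3.e-04  4.e-04 -1.e+00] F tool [-0.13 -0.3   1.33] M [ 0.076  0.019 -0.016]
```

Ears entered freely. Continue down to the clips.

Request:
jog_arm(deltas=[[[0,0,-0.004,0,0,0],[0,0,-0.004,0,0,0],[0,0,-0.002,0,0,0],[0,0,-0.001,0,0,0],[0,0,0,0,0,0]]])

```text
clock: 10.18
tcp_pos: [0.4861, -0.1659, 0.0976]
orientation: [-1.818, -2.562, 0.0]
force: [0.1, 0.5, -1.6]
finger_gap: 0.129
finger_force: 59.5
```

Request:
jog_arm(deltas=[[[0,0,-0.001,0,0,0],[0,0,-0.001,0,0,0],[0,0,-0.001,0,0,0],[0,0,0,0,0,0]]])

```text
clock: 10.68
tcp_pos: [0.4867, -0.1661, 0.0953]
orientation: [1.817, 2.561, 0.0]
force: [-1.5, 1.3, 3.9]
finger_gap: 0.134
finger_force: 60.3
```

```bash
python3 st.py
```

```text
[ 0.4867 -0.1661  0.0953] off tool [0.0001 0.0006] 109.28 [-9.e-04  9.e-04 -1.e+00] F tool [ 1.71 -0.95 -3.94] M [0.095 0.145 0.017]
```

Request:
jog_arm(deltas=[[[0,0,-0.001,0,0,0],[0,0,-0.001,0,0,0],[0,0,-0.001,0,0,0],[0,0,0,0,0,0]]])

```text
clock: 11.18
tcp_pos: [0.487, -0.1661, 0.0922]
orientation: [1.817, 2.56, 0.001]
force: [0.9, 1.3, 4.3]
finger_gap: 0.133
finger_force: 60.3
```

Request:
jog_arm(deltas=[[[0,0,-0.001,0,0,0],[0,0,-0.001,0,0,0],[0,0,0,0,0,0]]])

```text
clock: 11.55
tcp_pos: [0.4864, -0.1659, 0.0895]
orientation: [1.818, 2.561, 0.001]
force: [1.4, 1.4, 1.5]
finger_gap: 0.131
finger_force: 60.0
```

```bash
python3 st.py
```

```text
[ 0.4864 -0.1659  0.0895] off tool [0.0005 0.0003] 109.27 [-3.e-04  6.e-04 -1.e+00] F tool [ 0.88  1.8  -1.54] M [-0.306  0.035 -0.088]
```

Request:
jog_arm(deltas=[[[0,0,-0.001,0,0,0],[0,0,-0.001,0,0,0],[0,0,-0.001,0,0,0],[0,0,-0.001,0,0,0],[0,0,-0.001,0,0,0],[0,0,0,0,0,0]]])

```text
clock: 12.3
tcp_pos: [0.4857, -0.1658, 0.0843]
orientation: [-1.818, -2.561, 0.0]
force: [-0.4, -0.0, 0.9]
finger_gap: 0.134
finger_force: 59.9
```

Request:
jog_arm(deltas=[[[0,0,-0.001,0,0,0],[0,0,-0.0005,0,0,0],[0,0,-0.0005,0,0,0],[0,0,0,0,0,0]]])

```text
clock: 12.8
tcp_pos: [0.486, -0.1658, 0.0825]
orientation: [-1.818, -2.562, 0.0]
force: [-0.8, -0.4, 1.1]
finger_gap: 0.131
finger_force: 60.0
```

Request:
jog_arm(deltas=[[[0,0,-0.0005,0,0,0],[0,0,-0.0005,0,0,0],[0,0,-0.0005,0,0,0],[0,0,0,0,0,0]]])

```text
clock: 13.3
tcp_pos: [0.4862, -0.1658, 0.0811]
orientation: [1.818, 2.562, 0.0]
force: [-0.7, 0.2, 2.5]
finger_gap: 0.129
finger_force: 60.0
```

Request:
jog_arm(deltas=[[[0,0,-0.0005,0,0,0],[0,0,-0.0005,0,0,0],[0,0,-0.0005,0,0,0],[0,0,0,0,0,0]]])

```text
clock: 13.8
tcp_pos: [0.4862, -0.1659, 0.0796]
orientation: [1.818, 2.562, 0.0]
force: [0.3, -0.0, 1.2]
finger_gap: 0.129
finger_force: 60.0
```

Request:
jog_arm(deltas=[[[0,0,-0.0005,0,0,0],[0,0,-0.0005,0,0,0],[0,0,0,0,0,0]]])

```text
clock: 14.18
tcp_pos: [0.4862, -0.1658, 0.0786]
orientation: [1.818, 2.562, 0.0]
force: [0.8, 1.1, 2.5]
finger_gap: 0.132
finger_force: 60.0
```

Request:
jog_arm(deltas=[[[0,0,-0.0005,0,0,0],[0,0,-0.0005,0,0,0],[0,0,0,0,0,0]]])

```text
clock: 14.55
tcp_pos: [0.4861, -0.1659, 0.0776]
orientation: [1.818, 2.562, 0.0]
force: [-0.2, 0.7, 2.6]
finger_gap: 0.133
finger_force: 60.0
```

Request:
jog_arm(deltas=[[[0,0,-0.0005,0,0,0],[0,0,-0.0005,0,0,0],[0,0,0,0,0,0]]])

```text
clock: 14.92
tcp_pos: [0.4861, -0.1659, 0.0766]
orientation: [-1.818, -2.562, 0.0]
force: [0.6, 0.0, 3.3]
finger_gap: 0.128
finger_force: 60.0
```

Request:
jog_arm(deltas=[[[0,0,-0.0005,0,0,0],[0,0,-0.0005,0,0,0],[0,0,0,0,0,0]]])

```text
clock: 15.3
tcp_pos: [0.4861, -0.1659, 0.0756]
orientation: [1.818, 2.562, -0.0]
force: [0.7, -0.4, 3.0]
finger_gap: 0.133
finger_force: 60.0
```

Request:
jog_arm(deltas=[[[0,0,-0.0005,0,0,0],[0,0,-0.0005,0,0,0],[0,0,0,0,0,0]]])

```text
clock: 15.68
tcp_pos: [0.4862, -0.1659, 0.0754]
orientation: [-1.818, -2.562, 0.0]
force: [-1.3, 1.4, 7.3]
finger_gap: 0.131
finger_force: 60.9
```

Request:
jog_arm(deltas=[[[0,0,-0.0005,0,0,0],[0,0,-0.0003,0,0,0],[0,0,0,0,0,0]]])

```text
clock: 16.05
tcp_pos: [0.4863, -0.166, 0.0754]
orientation: [-1.818, -2.562, 0.0]
force: [-2.3, 1.5, 12.8]
finger_gap: 0.129
finger_force: 61.6
```

Ledge found: motion stopped at TCP z 0.0754 while the force rose to 12.8 N. Hold briefly, release, check.

Request:
jog_arm(deltas=[[[0,0,0,0,0,0],[0,0,0,0,0,0],[0,0,0,0,0,0]]])

```text
clock: 16.42
tcp_pos: [0.4863, -0.1659, 0.0754]
orientation: [-1.818, -2.562, 0.0]
force: [-2.4, 2.4, 11.7]
finger_gap: 0.132
finger_force: 61.6
```

Request:
jog_arm(deltas=[[[0,0,0,0,0,0],[0,0,0,0,0,0],[0,0,0,0,0,0],[0,0,0,0,0,0],[0,0,0,0,0,0]]], hand=0.045)

```text
clock: 17.05
tcp_pos: [0.486, -0.1658, 0.0737]
orientation: [-1.818, -2.562, 0.0]
force: [0.6, 0.2, 0.7]
finger_gap: 0.524
finger_force: 0.0
```

```bash
python3 st.py
```

```text
[ 0.486  -0.1658  0.0737] off tool [ 0.0007 -0.0001] 109.27 [ 2.e-04 -2.e-04 -1.e+00] F tool [-0.02  0.64 -0.75] M [-0.014  0.003 -0.007]
```

Released; draw straight up, then look.

Request:
jog_arm(deltas=[[[0,0,0.01,0,0,0],[0,0,0.02,0,0,0],[0,0,0.03,0,0,0],[0,0,0.03,0,0,0],[0.006,-0.02,0.03,0,0,0],[0.01,-0.03,0.02,0,0,0],[0,0,0,0,0,0],[0,0,0,0,0,0],[0,0,0,0,0,0]]])

```text
clock: 18.18
tcp_pos: [0.5009, -0.2147, 0.2126]
orientation: [-1.816, -2.56, 0.0]
force: [-0.7, 0.6, 0.3]
finger_gap: 0.528
finger_force: 0.0
```

Run:
```python
from h import *
c=cam("wrist");im=bot.get_image("wrist");cv2.imwrite("pics/w5.png",cv2.resize(im,(800,600)))
th=np.radians(19.25);C=np.array([.4857,-.1662,.0155]);d=np.array([-np.sin(th),np.cos(th),0])
for k,z in((.04,.062),(-.04,.062),(.018,.092),(-.018,.092)):print(k,z,[(proj(c,C+k*d+[0,0,z+e])/.64).round(0) for e in(0,.003)])
```

```text
0.04 0.062 [array([409., 126.]), array([409., 126.])]
-0.04 0.062 [array([408., 264.]), array([408., 265.])]
0.018 0.092 [array([409., 170.]), array([409., 170.])]
-0.018 0.092 [array([409., 238.]), array([409., 239.])]
```

View pics/w5.png

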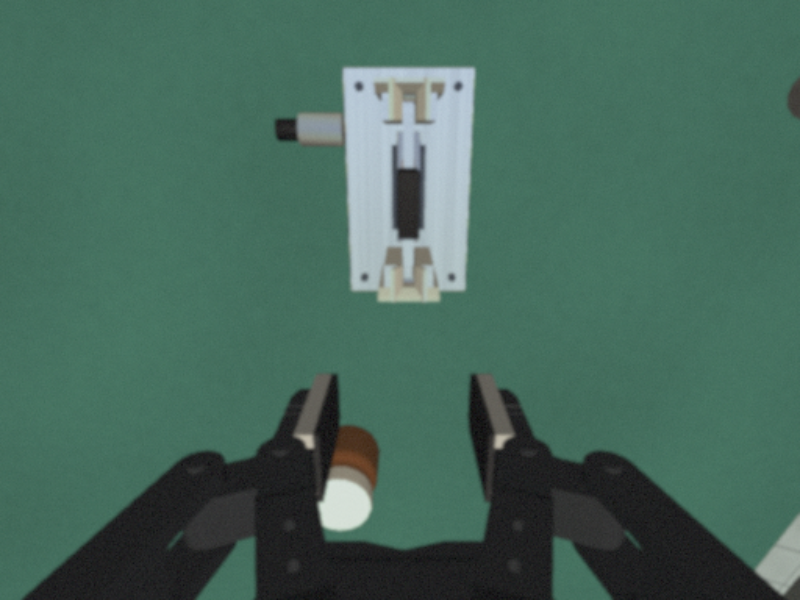

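The plate stands upright in both slots, with the grip block at (409, 168–239) as predicted for the seated pose. The gripper is clear.

```bash
python3 -c "
from workcell import bot
print(bot.hand_in())"
```

```text
the job is handed in; nothing more can be done
None
```

The eared plate is in the bracket with its bottom edge about 15 mm above the table on the ledge (peak push about 13 N). It is released, the arm is clear, and I handed the job in at about 18 s; no verdict came back.

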